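# Reload the counter label winder

### The arm

A 7-joint arm with a two-finger parallel gripper is mounted at the origin on the work surface. World frame = base frame: x ahead of the robot, y to its left, z up, the work surface at z = 0. Lengths are in m, angles in rad, forces in N, time in s.
With the tool pointing down it reaches from about 0.375 to 0.925 m from the base axis. Payload 3.1 kg.
Tool frame: the origin (TCP) lies at the very end of the fingers, on their centre line; the grasp point (between the pads) lies 19 mm behind it; z points along the fingers, y is the line along which they close (so a half turn about z gives the same grasp; the last joint's range is limited). The gripper opens to 85 mm and grips with 20 to 120 N. Pads are 22 mm wide; open, the fingers measure 114 mm over their backs; the gripper's body (76 mm by 85 mm) begins 54 mm behind the grasp point. The pads swing forward as they close: fully open they stand 13 mm farther back than shut.
Start: joints at [-1.31, 0.383, 0.044, 1.598, -0.018, 1.161, -0.05], TCP at [0.228, 0.609, 0.231] pointing down, gripper open.
Joint ranges: [-2.61, 2.61], [-0.41, 2.15], [-1.48, 1.57], [0, 2.5], [-1.57, 4.71], [0.05, 1.97], [-2.85, 2.85]. Speed limits (rad/s): [2.79, 2.79, 3.14, 3.14, 3.14, 3.14, 3.14].

### API

Orientations are given as [roll, pitch, yaw] about the fixed x, y, z axes, in that order (R = Rz(yaw) Ry(pitch) Rx(roll)).
In Python, from rig import robot gives the robot as it stands. The module is installed in compiled form; this text tells all that it offers.
- The arm moves only by the tool servo_tool, never from a script. Its argument "targets" is a list of rows, each a list of 5 numbers: the shift along the tool's x, y, z in m, then the turn about the tool's z in rad, then the opening, from 0 (shut) to 1 (fully open). A call has 1 to 12 rows; each row is the pose to reach, as a shift and turn from the pose commanded when the call began, along the tool's axes at that moment; what a row does not reach only later rows make up. A row lasts 1/10 s, in which the tool goes at most 50 mm and 8.59 degrees, less where a joint would pass 70% of its speed; a pose out of reach is approached as far as the arm can. A call with a gripper value outside its range is refused whole. The fingers move at their own pace and stop on an object; "squeeze" is the grip in N (left out, the last holds). Time passes only in rows, so rows that repeat a pose let the fingers close. It gives the time, the measured TCP pose, the force, the opening and the grip force at its end, in the units of the state.
- robot.observe(): the state, without advancing time (a new reading comes with each control period).
- robot.grab_frame(name): name is "scene" or "top"; returns (picture, depth): 480x640x3 uint8, red, green, blue; 480x640 float32, m along the optical axis (not along the pixel's ray), 0 where there is no reading.
- robot.get_calibration(name): a dict with "fovy" (degrees; the focal length in pixels is half the picture's height over the tangent of half this angle, whatever the lens; pixels are square), "cx", "cy" (the principal point, pixels), "world_to_cam" (4x4, takes a point from world to camera coordinates). Camera axes: x right, y down, z forward; pixel columns grow to the right and rows downward; lengths in m; the calibration is good to about 2 mm. A picture is of the moment at which its call begins. get_calibration takes no time and is no camera call.
- robot.sign_off(): hands the job in; it is judged then, once.
The state is a dict: "time_s": time; "joint_pos": joint angles; "qd": joint speeds; "tau": joint torques, N m; "eef_pos": TCP position; "tcp_rot": TCP orientation; "contact_force": force on the tool from outside, world axes, zero at the start; "wrist_torque": the same for the moment, N m; "grip_width": opening from 0.0 (shut) to 1.0 (fully open); "gripper_force": force on a finger pad.
Only numpy, scipy, OpenCV 4.12 (cv2) and the standard library are available. Lean on these libraries where they do the work, as an engineer would, in place of code of your own. Each camera call takes 0.05 s, during which the arm holds its last target. There are 200 camera calls.

### The job

Change the rolls on the shop counter's label winder: first throw the drive lever fully over to off, then lift every used-up roll off its spindle into the wooden tray and load every full roll onto a spindle of its own, turning it until its core meshes with the spindle's teeth and pushing it fully home on the deck. When all rolls are in place, throw the drive lever fully back to on; leave the jar, carton and pump bottle alone.

Things in the scene. Friction and masses are not known exactly. Their poses are not given: they have to be found in the camera images.
- winder: The label winder, a low grey cabinet with a bright aluminium deck, fixed to the counter: 150 mm (its x) by 435 mm (its y), deck 45 mm above the counter. Origin on the counter under the middle spindle; the cabinet reaches from y = -257 to +178 mm. Spindles hub0, hub1, hub2 stand on its deck at y = -115, 0, +115 mm; the drive lever at y = -215 mm.
- hub0: Upright steel spindle 0, fixed. Origin on its axis at deck level, z up. Post 19 mm diameter, tapering over the last 10 mm to a tip 65 mm up. Round its foot six teeth, 14 mm high, 5.5 mm wide, out to 17.5 mm radius, at 30, 90, 150.. degrees from its x axis; gaps at 0, 60, 120... A roll meshes when its yaw is the spindle yaw plus any multiple of 60 degrees, within about 5 degrees.
- hub1: Upright steel spindle 1, fixed. Origin on its axis at deck level, z up. Post 19 mm diameter, tapering over the last 10 mm to a tip 65 mm up. Round its foot six teeth, 14 mm high, 5.5 mm wide, out to 17.5 mm radius, at 30, 90, 150.. degrees from its x axis; gaps at 0, 60, 120... A roll meshes when its yaw is the spindle yaw plus any multiple of 60 degrees, within about 5 degrees.
- hub2: Upright steel spindle 2, fixed. Origin on its axis at deck level, z up. Post 19 mm diameter, tapering over the last 10 mm to a tip 65 mm up. Round its foot six teeth, 14 mm high, 5.5 mm wide, out to 17.5 mm radius, at 30, 90, 150.. degrees from its x axis; gaps at 0, 60, 120... A roll meshes when its yaw is the spindle yaw plus any multiple of 60 degrees, within about 5 degrees.
- fresh0: Full label roll, 0.2 to 0.35 kg, loose on the counter (may be absent): paper body 84 mm diameter, 40 mm high; grey core tube, 46 mm diameter, rising to 74 mm (34 mm to grip). Origin: centre of underside, z up. Bore 39 mm diameter with 3 full-height lugs 4 mm wide, in to 12 mm radius, at 0, 120, 240 degrees from its x axis. Unmeshed it stands 14 mm high on the teeth; home, its origin is at the spindle's.
- fresh1: Full label roll, 0.2 to 0.35 kg, loose on the counter (may be absent): paper body 84 mm diameter, 40 mm high; grey core tube, 46 mm diameter, rising to 74 mm (34 mm to grip). Origin: centre of underside, z up. Bore 39 mm diameter with 3 full-height lugs 4 mm wide, in to 12 mm radius, at 0, 120, 240 degrees from its x axis. Unmeshed it stands 14 mm high on the teeth; home, its origin is at the spindle's.
- fresh2: Full label roll, 0.2 to 0.35 kg, loose on the counter (may be absent): paper body 84 mm diameter, 40 mm high; grey core tube, 46 mm diameter, rising to 74 mm (34 mm to grip). Origin: centre of underside, z up. Bore 39 mm diameter with 3 full-height lugs 4 mm wide, in to 12 mm radius, at 0, 120, 240 degrees from its x axis. Unmeshed it stands 14 mm high on the teeth; home, its origin is at the spindle's.
- spent0: Used-up label roll (may be absent), about 0.09 kg, at the start home and meshed on spindle 0: same core, bore and lugs as a full roll but little paper left: body 58 mm diameter, 40 mm high; grey core tube 46 mm diameter, rising to 74 mm. Origin: centre of underside, z up. It lifts straight up off its spindle.
- spent1: Used-up label roll (may be absent), about 0.09 kg, at the start home and meshed on spindle 1: same core, bore and lugs as a full roll but little paper left: body 58 mm diameter, 40 mm high; grey core tube 46 mm diameter, rising to 74 mm. Origin: centre of underside, z up. It lifts straight up off its spindle.
- spent2: Used-up label roll (may be absent), about 0.09 kg, at the start home and meshed on spindle 2: same core, bore and lugs as a full roll but little paper left: body 58 mm diameter, 40 mm high; grey core tube 46 mm diameter, rising to 74 mm. Origin: centre of underside, z up. It lifts straight up off its spindle.
- tray: Open wooden tray, loose on the counter, 0.6 kg, 140 mm (its x) by 230 mm (its y), walls 5 mm thick and 35 mm high. Origin at the centre of its underside, floor 5 mm above it.
- drive (a joint): Angle of the drive lever, rad: at 0 (off) it leans 0.5 rad to the winder's -x side, at 1.0 (on) 0.5 rad to its +x side, where it starts (0.88 to 1.0). Pivot axis along the winder's y, 67 mm above the counter, at x = 0, y = -215 mm in the winder's frame. Steel rod 80 mm long with a black ball, 26 mm diameter, on its end. It stays where it is left; about 1 N at the ball moves it.
- drive_tip (a point): Centre of the ball on the end of the drive lever.
- jar: Bystander: amber glass jar with a black cap, 70 mm diameter, 100 mm high. Origin at the centre of its underside.
- carton: Bystander: white carton 45 x 65 x 110 mm. Origin at the centre of its underside.
- lotion: Bystander: white pump bottle, 60 mm diameter, 157 mm high. Origin at the centre of its underside.
There are look-alikes about, which are no part of the job. Leave any yellow look-alike of the fresh1 alone. Leave any purple look-alike of the spent0 alone.

How it is judged:
On the way, in this order (a step that is already met when the one before it is completed fails the run):
1. the drive lever is thrown over to off (value of joint drive below 0.15 rad), for 0.2 s.
2. all used-up rolls are in the tray and all full rolls are home on spindles (((horizontal distance between fresh0 and hub0 below 0.005 m and z of fresh0 in the frame of hub0 below 0.004 m and angle between fresh0's own z axis and vertical below 0.06 rad) or (horizontal distance between fresh0 and hub1 below 0.005 m and z of fresh0 in the frame of hub1 below 0.004 m and angle between fresh0's own z axis and vertical below 0.06 rad) or (horizontal distance between fresh0 and hub2 below 0.005 m and z of fresh0 in the frame of hub2 below 0.004 m and angle between fresh0's own z axis and vertical below 0.06 rad)) and ((horizontal distance between fresh1 and hub0 below 0.005 m and z of fresh1 in the frame of hub0 below 0.004 m and angle between fresh1's own z axis and vertical below 0.06 rad) or (horizontal distance between fresh1 and hub1 below 0.005 m and z of fresh1 in the frame of hub1 below 0.004 m and angle between fresh1's own z axis and vertical below 0.06 rad) or (horizontal distance between fresh1 and hub2 below 0.005 m and z of fresh1 in the frame of hub2 below 0.004 m and angle between fresh1's own z axis and vertical below 0.06 rad)) and ((horizontal distance between fresh2 and hub0 below 0.005 m and z of fresh2 in the frame of hub0 below 0.004 m and angle between fresh2's own z axis and vertical below 0.06 rad) or (horizontal distance between fresh2 and hub1 below 0.005 m and z of fresh2 in the frame of hub1 below 0.004 m and angle between fresh2's own z axis and vertical below 0.06 rad) or (horizontal distance between fresh2 and hub2 below 0.005 m and z of fresh2 in the frame of hub2 below 0.004 m and angle between fresh2's own z axis and vertical below 0.06 rad)) and x of spent0 in the frame of tray between -0.075 and 0.075 m and y of spent0 in the frame of tray between -0.115 and 0.115 m and z of spent0 in the frame of tray between -0.005 and 0.06 m and x of spent1 in the frame of tray between -0.075 and 0.075 m and y of spent1 in the frame of tray between -0.115 and 0.115 m and z of spent1 in the frame of tray between -0.005 and 0.06 m and x of spent2 in the frame of tray between -0.075 and 0.075 m and y of spent2 in the frame of tray between -0.115 and 0.115 m and z of spent2 in the frame of tray between -0.005 and 0.06 m), for 0.2 s.
3. then the drive lever is thrown back to on (value of joint drive above 0.85 rad), for 0.2 s.
At the end, for the whole second after the job is handed in: Each full roll present is on a spindle (within 5 mm of its axis, under 4 mm above the deck, tilt under 0.06 rad); each used-up roll is inside the tray walls, origin under 60 mm above its underside; lever at 0.85 rad or more; all rolls at rest (all of step 2 and value of joint drive above 0.85 rad and linear speed of each of fresh0, fresh1, fresh2, spent0, spent1, spent2 below 0.02 m/s); the robot touches nothing.
It fails at once if a bystander (jar, carton or pump bottle) is moved more than 30 mm (distance of any of jar, carton, lotion from where it was at the start of the episode above 0.03 m).
Of fresh0, fresh1, fresh2 only 2 to 3 are there at a start; the rules pass over those that are not, and their reading is None.
Of spent0, spent1, spent2 only 2 to 3 are there at a start; the rules pass over those that are not, and their reading is None.
At some moment in a run one of fresh0, fresh1, fresh2, tray may be knocked a few centimetres aside while the robot is not near it.
It also fails if it takes over 210 s, if anything falls off the work surface, if the arm or the gripper's body presses on something with over 40 N, if the wrist force passes 120 N, or if a joint passes its speed limit or range.

## Working session

There is one attempt and no reset: what is moved stays moved. The work goes in short steps, Python scripts to look and compute and a tool call to move; the robot and the scene stay as the last step left them, time stands still between calls to the robot, and variables do not carry over. Pictures are saved under pics/ and viewed, at most 14 in all, crops included, and the job is handed in when it is done.

Besides the shell and the picture viewer there is one more tool, called after ">>>" as name([rows], argument=value, ...), one row to a line, values as JSON. servo_tool: Moves the arm, as the interface text tells. Its arguments: {"type":"object","properties":{"targets":{"type":"array"},"squeeze":{"type":"number"}},"required":["targets"]}

```bash
mkdir -p pics; cat > h.py <<'E'
import numpy as np, cv2
from rig import robot
def cal(n):
    c=robot.get_calibration(n); f=240/np.tan(np.radians(c['fovy'])/2); return f,c['cx'],c['cy'],np.array(c['world_to_cam'])
def pts(n,d):
    f,cx,cy,T=cal(n); v,u=np.mgrid[0:480,0:640]
    P=np.stack([(u-cx)/f*d,(v-cy)/f*d,d,np.ones_like(d)],-1)
    return (P@np.linalg.inv(T).T)[...,:3]
def ray(n,u,v,z):
    f,cx,cy,T=cal(n); M=np.linalg.inv(T); o=M[:3,3]; r=M[:3,:3]@np.array([(u-cx)/f,(v-cy)/f,1]); return o+r*(z-o[2])/r[2]
def proj(n,p):
    f,cx,cy,T=cal(n); q=T@np.append(p,1); return f*q[0]/q[2]+cx,f*q[1]/q[2]+cy
def save(n,im): cv2.imwrite('pics/'+n+'.png',im[...,::-1])
E
python3 - <<'E'
from h import *
for n in('scene','top'):
    im,d=robot.grab_frame(n); save(n+'0',im); np.save(n+'0.npy',d); print(n,cal(n)[0],np.linalg.inv(cal(n)[3]).round(3))
print(robot.observe())
E
```

```text
scene 549.9370831622311 [[-0.583  0.439 -0.683  1.472]
 [ 0.812  0.288 -0.508  0.679]
 [-0.026 -0.851 -0.525  0.824]
 [ 0.     0.     0.     1.   ]]
top 552.8616031244281 [[ 0.018 -0.987  0.161  0.351]
 [-1.    -0.022 -0.02   0.013]
 [ 0.023 -0.161 -0.987  1.306]
 [ 0.     0.     0.     1.   ]]
{'time_s': 0.1, 'joint_pos': array([-1.30980326,  0.38379579,  0.04385441,  1.59942305, -0.01792091,
        1.1612123 , -0.04990376]), 'qd': array([-9.63357010e-04, -2.23986242e-03, -4.11171954e-06, -3.83041736e-03,
        5.00546876e-04,  9.32730450e-05,  9.10229508e-04]), 'tau': array([ 2.70522542e-03, -4.34729934e+01,  1.02929760e+00, -2.50456649e+01,
        1.08208432e-02,  5.45834337e-03,  5.79433973e-06]), 'eef_pos': array([0.22794679, 0.60779769, 0.22998274]), 'tcp_rot': array([-3.13914975e+00,  1.17487696e-04,  2.78285089e+00]), 'contact_force': array([-0.26296342, -0.46039344, -0.36740665]), 'wrist_torque': array([-0.00928979,  0.0305191 , -0.03589206]), 'gripper_force': 0.0, 'grip_width': 0.99945721899275}
```

View pics/top0.png

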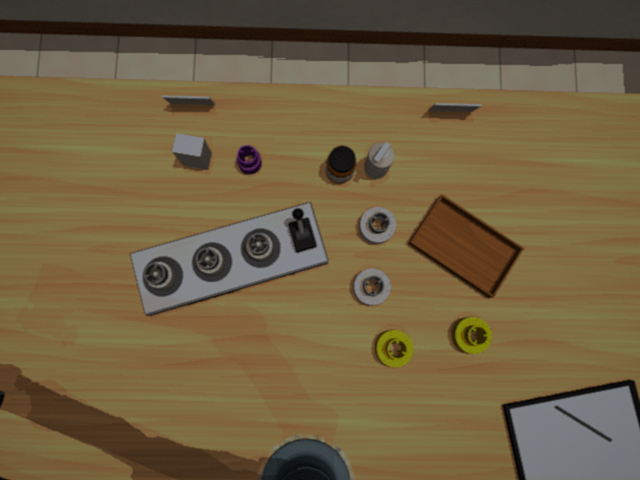

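View pics/scene0.png

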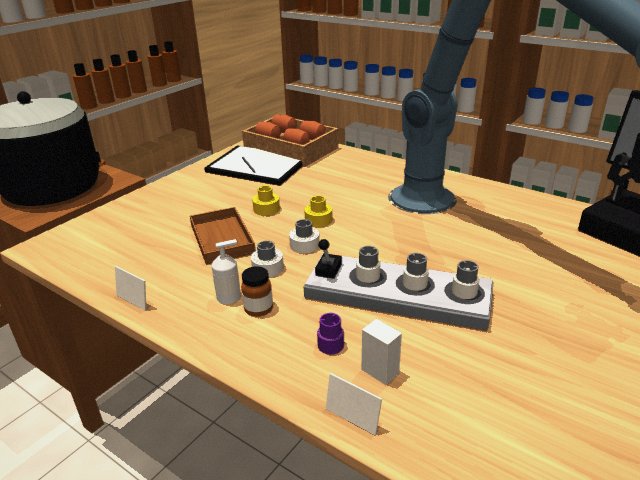

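The top view shows used-up grey rolls on the winder at (157,274), (209,259) and (260,244), with the lever ball at (298,214). White full rolls are at (377,225) and (372,287), and the tray is at (465,245). The look-alikes are yellow at (395,348) and (473,335), and purple at (248,158). I choose the two white rolls and the three rolls on the spindles. The jar (341,162), pump bottle (379,158) and carton (190,150) stay put.

```bash
python3 - <<'E'
from h import *
im=cv2.imread('pics/top0.png')[...,::-1]; d=np.load('top0.npy'); P=pts('top',d); Z=P[...,2]
f,cx,cy,T=cal('top')
def core(u,v,zlo,zhi,tag,r=20):
    sl=(slice(v-r,v+r),slice(u-r,u+r)); q=P[sl]; m=(q[...,2]>zlo)&(q[...,2]<zhi)&(q[...,2]>0)
    c=q[m]; (a,b),rad=cv2.minEnclosingCircle(c[:,:2].astype(np.float32)*1000); print(tag,len(c),'circ',round(a),round(b),round(rad,1),'mean',c.mean(0).round(4))
print('table z',np.median(P[300:330,560:620,2]))
for u,v,t in((157,274,'s2'),(209,259,'s1'),(260,244,'s0')): core(u,v,.108,.13,t)
for u,v,t in((377,225,'fA'),(372,287,'fB')): core(u,v,.062,.085,t)
core(298,214,.125,.165,'ball',14)
# winder deck: bright plane z~.045
m=((abs(Z-.045)<.006)).astype(np.uint8); m[:, :120]=0;m[:,335:]=0;m[:195]=0;m[320:]=0
q=P[m>0][:,:2]*1000; r=cv2.minAreaRect(q.astype(np.float32)); print('deck',r)
# tray wall tops
m=((Z>.02)&(Z<.045)); m[:, :400]=0;m[:,530:]=0;m[:190]=0;m[305:]=0
q=P[m][:,:2]*1000; print('tray',cv2.minAreaRect(q.astype(np.float32)))
crop=lambda u,v:cv2.resize(im[v-22:v+22,u-22:u+22],(260,260),interpolation=cv2.INTER_CUBIC)
save('crop0',np.vstack([np.hstack([crop(377,225),crop(372,287),crop(298,225)]),np.hstack([crop(157,274),crop(209,259),crop(260,244)])]))
E
```

```text
table z -0.0008377542464034216
s2 189 circ 454 334 23.4 mean [0.4541 0.3334 0.1164]
s1 164 circ 489 225 23.7 mean [0.4888 0.2243 0.1165]
s0 154 circ 524 114 23.0 mean [0.524  0.1148 0.1169]
fA 149 circ 586 -156 23.3 mean [ 0.5867 -0.1558  0.0709]
fB 139 circ 441 -144 23.2 mean [ 0.4413 -0.143   0.072 ]
ball 112 circ 586 30 13.0 mean [0.5852 0.0297 0.1474]
deck ((500.33892822265625, 185.83168029785156), (148.58743286132812, 430.15869140625), 17.605083465576172)
tray ((543.0665283203125, -367.2408752441406), (231.62045288085938, 142.559814453125), 56.486778259277344)
```

View pics/crop0.png

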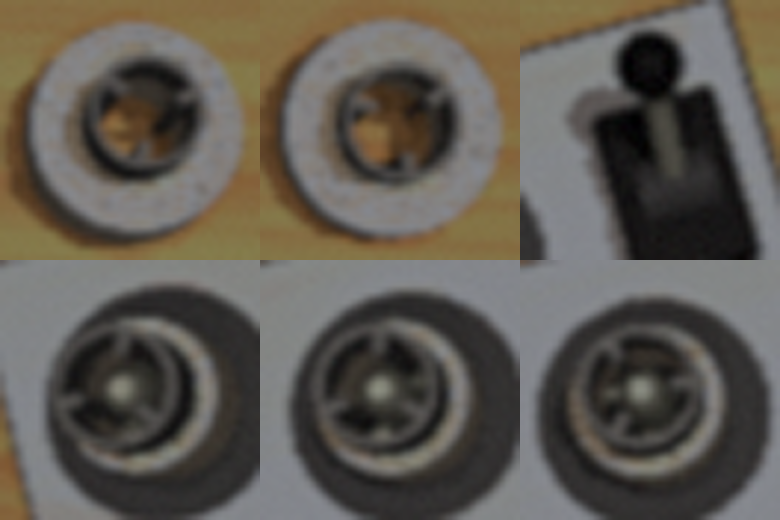

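The crop confirms the choice: two white full rolls with grey cores, three spent rolls on the spindles, and lugs visible in every bore. The lever ball leans to +x. Next I compute the lug angles and the first move.

```bash
cat >> h.py <<'E'
from scipy.ndimage import map_coordinates
def lug(im,c,ztop,r=(13.5,14.5,15.5,16.5)):
    """phase (deg, mod 120) of 3 lugs from a 'top' picture"""
    b=im[...,2].astype(float); a=np.radians(np.arange(360)); pr=np.zeros(360)
    for rr in r:
        uv=np.array([proj('top',[c[0]+rr/1e3*np.cos(t),c[1]+rr/1e3*np.sin(t),ztop]) for t in a]); pr+=map_coordinates(b,[uv[:,1],uv[:,0]],order=1)
    fold=pr.reshape(3,120).mean(0); F=np.fft.fft(fold); return round(float(-np.degrees(np.angle(F[1]))/3)%120,1),int(fold.argmax()),round(float(abs(F[1])/60/len(r)),1)
def rows(*W):
    o=robot.observe(); p=o['eef_pos']; y0=o['tcp_rot'][2]; R=np.array([[np.cos(y0),np.sin(y0),0],[np.sin(y0),-np.cos(y0),0],[0,0,-1]])
    for w in W:
        t=(y0-w[3]+np.pi)%(2*np.pi)-np.pi; print(np.append(R.T@(np.array(w[:3])-p),t).round(4).tolist())
def st():
    o=robot.observe(); print(round(o['time_s'],2),o['eef_pos'].round(4),o['tcp_rot'].round(3),'F',o['contact_force'].round(1),'T',o['wrist_torque'].round(2),'g',round(o['grip_width'],3),round(o['gripper_force'],1),'q',o['joint_pos'].round(2))
E
python3 - <<'E'
from h import *
im=cv2.imread('pics/top0.png')[...,::-1]
for t,c,z in(('s2',(.454,.3338),.119),('s1',(.489,.2247),.119),('s0',(.524,.1144),.119),('fA',(.5865,-.156),.074),('fB',(.441,-.1435),.074)): print(t,lug(im,c,z))
print('jar',ray('top',341,160,.1)[:2],'lotion',ray('top',379,156,.1)[:2])
ex=np.array([.953,.303]); pv=np.array([.554,.0196])
w=lambda d,z,y=1.879:(*(pv+d*ex),z,y)
rows(w(.085,.21),w(.085,.12),w(-.012,.12),w(-.012,.21))
E
```

```text
s2 (111.3, 111, 10.9)
s1 (118.5, 118, 12.5)Traceback (most recent call last):
  File "<stdin>", line 3, in <module>
  File "h.py", line 19, in lug
    uv=np.array([proj('top',[c[0]+rr/1e3*np.cos(t),c[1]+rr/1e3*np.sin(t),ztop]) for t in a]); pr+=map_coordinates(b,[uv[:,1],uv[:,0]],order=1)
                 ~~~~^^^^^^^^^^^^^^^^^^^^^^^^^^^^^^^^^^^^^^^^^^^^^^^^^^^^^^^^^^
  File "h.py", line 12, in proj
    f,cx,cy,T=cal(n); q=T@np.append(p,1); return f*q[0]/q[2]+cx,f*q[1]/q[2]+cy
              ~~~^^^
  File "h.py", line 4, in cal
    c=robot.get_calibration(n); f=240/np.tan(np.radians(c['fovy'])/2); return f,c['cx'],c['cy'],np.array(c['world_to_cam'])
ValueError: time passes only in moves, steps and waits
```

```bash
sed -i 's/^def cal(n)/import functools\n@functools.lru_cache\ndef cal(n)/' h.py
python3 - <<'E'
from h import *
im=cv2.imread('pics/top0.png')[...,::-1]
for t,c,z in(('s2',(.454,.3338),.119),('s1',(.489,.2247),.119),('s0',(.524,.1144),.119),('fA',(.5865,-.156),.074),('fB',(.441,-.1435),.074)): print(t,lug(im,c,z))
print('jar',ray('top',341,160,.1)[:2],'lotion',ray('top',379,156,.1)[:2])
ex=np.array([.953,.303]); pv=np.array([.554,.0196])
w=lambda d,z,y=1.879:(*(pv+d*ex),z,y)
rows(w(.085,.21),w(.085,.12),w(-.012,.12),w(-.012,.21))
E
```

```text
s2 (111.3, 111, 10.9)
s1 (118.5, 118, 12.5)
s0 (38.9, 37, 8.3)
fA (48.0, 52, 10.5)
fB (76.0, 66, 8.5)
jar [ 0.72015351 -0.0642136 ] lotion [ 0.73175828 -0.15041923]
[-0.5786, -0.3837, 0.02, 0.9039]
[-0.5786, -0.3837, 0.11, 0.9039]
[-0.5024, -0.4437, 0.11, 0.9039]
[-0.5024, -0.4437, 0.02, 0.9039]
```

>>> servo_tool([
  [-0.579,-0.384,0.02,0.904,0],
  [-0.579,-0.384,0.02,0.904,0],
  [-0.579,-0.384,0.02,0.904,0],
  [-0.579,-0.384,0.02,0.904,0],
  [-0.579,-0.384,0.02,0.904,0],
  [-0.579,-0.384,0.02,0.904,0],
  [-0.579,-0.384,0.02,0.904,0],
  [-0.579,-0.384,0.02,0.904,0],
  [-0.579,-0.384,0.02,0.904,0],
  [-0.579,-0.384,0.02,0.904,0],
  [-0.579,-0.384,0.02,0.904,0],
  [-0.579,-0.384,0.02,0.904,0],
], squeeze=40)

```text
time_s: 1.3
eef_pos: [0.5803, 0.1211, 0.2136]
tcp_rot: [-3.141, -0.0, 1.879]
contact_force: [-0.2, -0.1, -0.4]
grip_width: 0.001
gripper_force: 0.0
```

```bash
python3 - <<'E'
from h import *
st()
ex=np.array([.953,.303]); pv=np.array([.554,.0196])
w=lambda d,z,y=1.879:(*(pv+d*ex),z,y)
rows(w(.085,.21),w(.085,.12),w(-.012,.12),w(-.012,.21))
E
```

```text
1.3 [0.5803 0.1211 0.2136] [-3.141 -0.     1.879] F [-0.2 -0.1 -0.4] T [ 0.02 -0.05  0.05] g 0.001 0.0 q [-0.68  0.31  0.49  1.78 -0.16  1.09  0.17]
[-0.0888, 0.0292, 0.0036, 0.0002]
[-0.0888, 0.0292, 0.0936, 0.0002]
[-0.0887, -0.0678, 0.0936, 0.0002]
[-0.0887, -0.0678, 0.0036, 0.0002]
```

>>> servo_tool([
  [-0.089,0.029,0.004,0,0],
  [-0.089,0.029,0.004,0,0],
  [-0.089,0.029,0.05,0,0],
  [-0.089,0.029,0.093,0,0],
  [-0.089,0.029,0.093,0,0],
  [-0.089,0.005,0.093,0,0],
  [-0.089,-0.015,0.093,0,0],
  [-0.089,-0.033,0.093,0,0],
  [-0.089,-0.05,0.093,0,0],
  [-0.089,-0.06,0.093,0,0],
  [-0.089,-0.066,0.093,0,0],
  [-0.089,-0.068,0.093,0,0],
])

```text
time_s: 2.5
eef_pos: [0.5441, 0.0181, 0.1224]
tcp_rot: [3.136, 0.0, 1.879]
contact_force: [3.8, 1.7, -0.9]
grip_width: -0.004
gripper_force: 2.4
```

```bash
python3 - <<'E'
from h import *
st(); im,d=robot.grab_frame('scene'); P=pts('scene',d)
b=(im.max(-1)<60)&(P[...,2]>.12)&(P[...,2]<.16)&(abs(P[...,0]-.55)<.08)&(abs(P[...,1]-.02)<.04)
print('dark',b.sum(),P[b].mean(0)); save('lev',cv2.resize(im[200:320,270:450],(720,480)))
ex=np.array([.953,.303]); pv=np.array([.554,.0196])
w=lambda d,z,y=1.879:(*(pv+d*ex),z,y)
rows(w(-.017,.12),w(.02,.12),w(.02,.23),(.524,.1144,.2,1.879))
E
```

```text
2.5 [0.5441 0.0181 0.1224] [3.136 0.    1.879] F [ 3.8  1.7 -0.9] T [ 0.25 -0.97  0.02] g -0.004 2.4 q [-0.55  0.34  0.51  1.97 -0.21  0.88  0.38]
dark 82 [0.54913633 0.02196439 0.14507227]
[-0.0016, -0.0072, 0.0024, 0.0005]
[-0.0016, 0.0298, 0.0024, 0.0005]
[-0.0016, 0.0298, -0.1076, 0.0005]
[0.0978, 0.01, -0.0776, 0.0005]
```

View pics/lev.png

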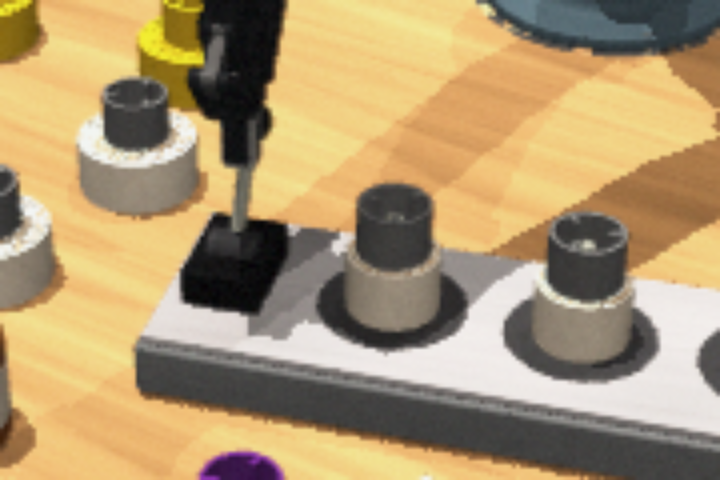

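The crop shows the lever rod behind the closed fingers, leaning toward the robot, with the ball hidden. I push a little further to the stop.

>>> servo_tool([
  [-0.001,-0.004,0,0,0],
  [-0.001,-0.007,0,0,0],
  [-0.001,-0.009,0,0,0],
  [-0.001,-0.009,0,0,0],
])

```text
time_s: 2.95
eef_pos: [0.5437, 0.018, 0.123]
tcp_rot: [3.12, 0.004, 1.882]
contact_force: [16.8, 5.9, -13.0]
grip_width: -0.005
gripper_force: 8.8
```

>>> servo_tool([
  [0,0.04,0,0,0],
  [0,0.04,-0.05,0,0],
  [0,0.04,-0.09,0,0.5],
  [0.05,0.03,-0.09,0,1],
  [0.098,0.019,-0.09,0,1],
  [0.098,0.019,-0.09,0,1],
  [0.098,0.019,-0.09,0,1],
])

```text
time_s: 3.65
eef_pos: [0.5209, 0.1145, 0.2106]
tcp_rot: [-3.139, 0.0, 1.884]
contact_force: [-0.4, -0.5, 0.1]
grip_width: 0.843
gripper_force: 0.0
```

```bash
python3 - <<'E'
from h import *
st(); im,d=robot.grab_frame('scene'); P=pts('scene',d)
b=(im.max(-1)<60)&(P[...,2]>.125)&(P[...,2]<.16)&(abs(P[...,0]-.55)<.08)&(abs(P[...,1]-.02)<.04)
print('ball',b.sum(),P[b].mean(0) if b.any() else 0)
rows((.524,.1144,.2,1.879),(.524,.1144,.095,1.879))
E
```

```text
3.65 [0.5209 0.1145 0.2106] [-3.139  0.     1.884] F [-0.4 -0.5  0.1] T [-0.06 -0.04 -0.01] g 0.843 0.0 q [-0.73  0.19  0.49  1.92 -0.1   1.06  0.12]
ball 70 [0.52602622 0.01244836 0.14321518]
[0.001, 0.0027, 0.0108, 0.0012]
[0.001, 0.0027, 0.1158, 0.0012]
```

>>> servo_tool([
  [0.001,0.0027,0.05,0,1],
  [0.001,0.0027,0.1,0,1],
  [0.001,0.0027,0.116,0,1],
  [0.001,0.0027,0.116,0,1],
  [0.001,0.0027,0.116,0,0.3],
  [0.001,0.0027,0.116,0,0.3],
  [0.001,0.0027,0.116,0,0.3],
  [0.001,0.0027,0.116,0,0.3],
  [0.001,0.0027,0.116,0,0.3],
  [0.001,0.0027,0.116,0,0.3],
], squeeze=40)

```text
time_s: 4.7
eef_pos: [0.5262, 0.1145, 0.0972]
tcp_rot: [3.138, -0.0, 1.878]
contact_force: [-1.6, -1.7, 6.7]
grip_width: 0.525
gripper_force: 40.7
```

```bash
python3 - <<'E'
from h import *
st()
c=np.array([.543,-.367]); l=np.array([.552,.834])
y=0.986+np.pi/2   # tool y along short axis: yaw = angle where x along long axis
for yy in (0.986,): 
  for k in (.073,0,-.073): rows((.524,.1144,.25,1.879),(*(c+k*l),.25,yy),(*(c+k*l),.06,yy))
E
```

```text
4.7 [0.5262 0.1145 0.0972] [ 3.138 -0.     1.878] F [-1.6 -1.7  6.7] T [-0.24  0.15 -0.02] g 0.525 40.7 q [-0.68  0.36  0.46  2.   -0.22  0.83  0.2 ]
[0.0006, -0.0022, -0.1528, -0.0006]
[-0.4182, -0.073, -0.1528, 0.8924]
[-0.4182, -0.073, 0.0372, 0.8924]
[0.0006, -0.0022, -0.1528, -0.0006]
[-0.464, -0.1298, -0.1528, 0.8924]
[-0.464, -0.1298, 0.0372, 0.8924]
[0.0006, -0.0022, -0.1528, -0.0006]
[-0.5098, -0.1866, -0.1528, 0.8924]
[-0.5098, -0.1866, 0.0372, 0.8924]
```

>>> servo_tool([
  [0,0,-0.05,0,0.3],
  [0,0,-0.1,0,0.3],
  [0,0,-0.15,0,0.3],
  [-0.05,-0.02,-0.153,0.13,0.3],
  [-0.095,-0.035,-0.153,0.26,0.3],
  [-0.14,-0.05,-0.153,0.38,0.3],
  [-0.19,-0.07,-0.153,0.5,0.3],
  [-0.235,-0.087,-0.153,0.62,0.3],
  [-0.28,-0.105,-0.153,0.74,0.3],
  [-0.325,-0.12,-0.153,0.85,0.3],
  [-0.37,-0.138,-0.153,0.892,0.3],
  [-0.415,-0.155,-0.153,0.892,0.3],
])

```text
time_s: 5.9
eef_pos: [0.5025, -0.3293, 0.2485]
tcp_rot: [3.141, -0.001, 0.987]
contact_force: [0.6, -1.1, -0.2]
grip_width: 0.525
gripper_force: 44.5
```

```bash
cat >> h.py <<'E'
def look():
    im,d=robot.grab_frame('top'); P=pts('top',d); Z=P[...,2]; return im,P,Z
def tray(P,c=(.543,-.367)):
    m=(P[...,2]>.02)&(P[...,2]<.042)&(np.hypot(P[...,0]-c[0],P[...,1]-c[1])<.155)
    r=cv2.minAreaRect((P[m][:,:2]*1000).astype(np.float32)); print('tray',np.round(r[0]),np.round(r[1]),round(r[2],1))
def core(P,c,zlo,zhi,tag='',r=.035):
    m=(P[...,2]>zlo)&(P[...,2]<zhi)&(np.hypot(P[...,0]-c[0],P[...,1]-c[1])<r); q=P[m]
    if len(q)<5: return print(tag,'none',len(q))
    (a,b),R=cv2.minEnclosingCircle((q[:,:2]*1000).astype(np.float32)); print(tag,len(q),round(a,1),round(b,1),'R',round(R,1),'z',round(float(np.median(q[:,2])),4)); return a/1e3,b/1e3
E
python3 - <<'E'
from h import *
st(); im,P,Z=look(); tray(P); core(P,(.5865,-.156),.062,.085,'fA'); core(P,(.441,-.1435),.062,.085,'fB'); core(P,(.525,.1145),.09,.125,'hub0')
c=np.array([.543,-.367]); l=np.array([.552,.834]);k=-.073
rows((*(c+k*l),.25,.986),(*(c+k*l),.062,.986))
E
```

```text
5.9 [ 0.5025 -0.3293  0.2485] [ 3.141e+00 -1.000e-03  9.870e-01] F [ 0.6 -1.1 -0.2] T [-0.01 -0.05 -0.04] g 0.525 44.5 q [-0.17  0.36  0.85  1.73 -0.29  1.18  0.18]
tray [ 561. -339.] [163. 142.] 56.7
fA 144 586.8 -156.5 R 23.3 z 0.0717
fB 141 441.3 -143.2 R 22.9 z 0.0726
hub0 61 524.1 114.5 R 9.5 z 0.1037
[-0.0696, 0.0523, -0.0006, -0.0108]
[-0.0696, 0.0523, 0.1874, -0.0108]
```

>>> servo_tool([
  [-0.04,0.03,0,0,0.3],
  [-0.07,0.052,0,0,0.3],
  [-0.07,0.052,0.05,0,0.3],
  [-0.07,0.052,0.1,0,0.3],
  [-0.07,0.052,0.15,0,0.3],
  [-0.07,0.052,0.18,0,0.3],
  [-0.07,0.052,0.186,0,0.3],
  [-0.07,0.052,0.186,0,0.3],
  [-0.07,0.052,0.186,0,0.8],
  [-0.07,0.052,0.186,0,0.8],
  [-0.07,0.052,0.186,0,0.8],
  [-0.07,0.052,0.13,0,0.8],
])

```text
time_s: 7.15
eef_pos: [0.5039, -0.4103, 0.1064]
tcp_rot: [-3.128, -0.001, 0.988]
contact_force: [0.3, 0.6, -0.7]
grip_width: 0.801
gripper_force: 0.0
```

```bash
python3 - <<'E'
from h import *
st()
rows((.489,.2247,.25,1.879),(.489,.2247,.096,1.879))
E
```

```text
7.15 [ 0.5039 -0.4103  0.1064] [-3.128e+00 -1.000e-03  9.880e-01] F [ 0.3  0.6 -0.7] T [ 0.09 -0.02  0.05] g 0.801 0.0 q [ 0.07  0.63  0.74  1.71 -0.49  1.01  0.41]
[0.5219, -0.3621, -0.1436, -0.8912]
[0.5219, -0.3621, 0.0104, -0.8912]
```

>>> servo_tool([
  [0,0,-0.05,0,1],
  [0.02,-0.014,-0.1,0,1],
  [0.06,-0.042,-0.144,-0.1,1],
  [0.522,-0.362,-0.144,-0.891,1],
  [0.522,-0.362,-0.144,-0.891,1],
  [0.522,-0.362,-0.144,-0.891,1],
  [0.522,-0.362,-0.144,-0.891,1],
  [0.522,-0.362,-0.144,-0.891,1],
  [0.522,-0.362,-0.144,-0.891,1],
  [0.522,-0.362,-0.144,-0.891,1],
  [0.522,-0.362,-0.144,-0.891,1],
  [0.522,-0.362,-0.144,-0.891,1],
])

```text
time_s: 8.35
eef_pos: [0.4959, 0.0944, 0.2542]
tcp_rot: [3.139, -0.001, 1.877]
contact_force: [1.5, -1.1, 0.5]
grip_width: 0.996
gripper_force: 0.0
```

```bash
python3 - <<'E'
from h import *
st(); im,P,Z=look(); tray(P); core(P,(.51,-.42),.062,.09,'s0',.06); save('t1',im)
rows((.489,.2247,.25,1.879),(.489,.2247,.096,1.879))
E
```

```text
8.35 [0.4959 0.0944 0.2542] [ 3.139e+00 -1.000e-03  1.877e+00] F [ 1.5 -1.1  0.5] T [-0.03 -0.05 -0.04] g 0.996 0.0 q [-0.72  0.08  0.48  1.94 -0.04  1.13  0.08]
tray [ 543. -367.] [231. 143.] 56.7
s0 200 506.6 -417.1 R 24.9 z 0.0755
[0.1142, 0.0314, 0.0043, 0.0119]
[0.1142, 0.0314, 0.1583, 0.0119]
```

View pics/t1.png

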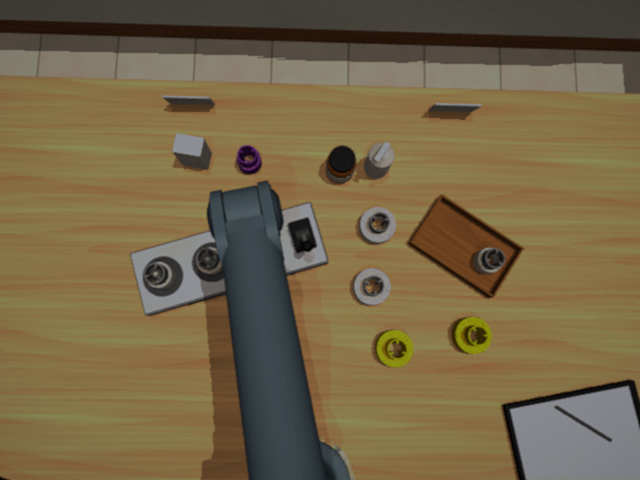

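Spent0 stands upright in the tray at (490,262), and the tray, fresh rolls and bystanders have not moved. Spindle 1 is next.

>>> servo_tool([
  [0.05,0.014,0.004,0,1],
  [0.1,0.028,0.004,0,1],
  [0.114,0.031,0.03,0,1],
  [0.114,0.031,0.08,0,1],
  [0.114,0.031,0.13,0,1],
  [0.114,0.031,0.157,0,1],
  [0.114,0.031,0.157,0,1],
  [0.114,0.031,0.157,0,0.3],
  [0.114,0.031,0.157,0,0.3],
  [0.114,0.031,0.157,0,0.3],
  [0.114,0.031,0.157,0,0.3],
  [0.114,0.031,0.157,0,0.3],
])

```text
time_s: 9.6
eef_pos: [0.4935, 0.2117, 0.0988]
tcp_rot: [3.136, -0.001, 1.877]
contact_force: [0.0, 0.2, 6.6]
grip_width: 0.495
gripper_force: 37.8
```

```bash
python3 - <<'E'
from h import *
st()
c=np.array([.543,-.367]); l=np.array([.552,.834])
rows((.489,.2247,.25,1.879),(*(c+.01*l),.25,.986),(*(c+.01*l),.062,.986))
E
```

```text
9.6 [0.4935 0.2117 0.0988] [ 3.136e+00 -1.000e-03  1.877e+00] F [0.  0.2 6.6] T [-0.13  0.14 -0.02] g 0.495 37.8 q [-0.79  0.35  0.36  2.   -0.16  0.82 -0.03]
[0.0137, -0.0004, -0.1512, -0.0016]
[-0.5604, -0.1197, -0.1512, 0.8914]
[-0.5604, -0.1197, 0.0368, 0.8914]
```

>>> servo_tool([
  [0,0,0,0,0.9],
  [0,0,0,0,0.9],
  [0,0,0,0,0.9],
  [0.0137,0,0,0,0.9],
  [0.0137,0,0,0,0.9],
  [0.0137,0,0,0,0.9],
  [0.0137,0,0.002,0,0.3],
  [0.0137,0,0.002,0,0.3],
  [0.0137,0,0.002,0,0.3],
  [0.0137,0,0.002,0,0.3],
  [0.0137,0,0.002,0,0.3],
])

```text
time_s: 10.7
eef_pos: [0.4881, 0.2241, 0.0943]
tcp_rot: [3.139, -0.0, 1.877]
contact_force: [2.9, 0.4, -0.6]
grip_width: 0.531
gripper_force: 41.0
```

```bash
python3 - <<'E'
from h import *
st()
c=np.array([.543,-.367]); l=np.array([.552,.834])
rows((*(c+.01*l),.25,.986),(*(c+.01*l),.062,.986))
E
```

```text
10.7 [0.4881 0.2241 0.0943] [ 3.139 -0.     1.877] F [ 2.9  0.4 -0.6] T [ 0.14 -0.72  0.02] g 0.531 41.0 q [-0.81  0.35  0.35  2.   -0.16  0.82 -0.06]
[-0.5738, -0.1182, -0.1557, 0.8913]
[-0.5738, -0.1182, 0.0323, 0.8913]
```

>>> servo_tool([
  [0,0,-0.05,0,0.3],
  [0,0,-0.1,0,0.3],
  [0,0,-0.15,0,0.3],
  [-0.05,-0.01,-0.156,0.1,0.3],
  [-0.1,-0.02,-0.156,0.2,0.3],
  [-0.148,-0.03,-0.156,0.3,0.3],
  [-0.196,-0.04,-0.156,0.4,0.3],
  [-0.244,-0.05,-0.156,0.5,0.3],
  [-0.292,-0.06,-0.156,0.6,0.3],
  [-0.34,-0.07,-0.156,0.7,0.3],
  [-0.388,-0.08,-0.156,0.8,0.3],
  [-0.436,-0.09,-0.156,0.891,0.3],
])

```text
time_s: 11.9
eef_pos: [0.5313, -0.2198, 0.249]
tcp_rot: [-3.138, -0.0, 0.983]
contact_force: [1.1, 0.4, -1.3]
grip_width: 0.529
gripper_force: 46.8
```

>>> servo_tool([
  [0,0,0,0,0.3],
  [0,0,0,0,0.3],
])

```text
time_s: 12.1
eef_pos: [0.5308, -0.2205, 0.2488]
tcp_rot: [-3.138, 0.001, 0.982]
contact_force: [-0.8, 0.7, -1.5]
grip_width: 0.532
gripper_force: 46.8
```

```bash
python3 - <<'E'
from h import *
st()
c=np.array([.543,-.367]); l=np.array([.552,.834])
rows((*(c+.01*l),.25,.986),(*(c+.01*l),.062,.986))
E
```

```text
12.1 [ 0.5308 -0.2205  0.2488] [-3.138e+00  1.000e-03  9.820e-01] F [-0.8  0.7 -1.5] T [ 0.02 -0.01 -0.02] g 0.532 46.8 q [-0.34  0.28  0.79  1.79 -0.22  1.16 -0.07]
[-0.1051, 0.0914, -0.0012, -0.0036]
[-0.1051, 0.0914, 0.1868, -0.0036]
```

>>> servo_tool([
  [-0.035,0.03,0,0,0.3],
  [-0.07,0.06,0,0,0.3],
  [-0.105,0.091,0,0,0.3],
  [-0.105,0.091,0.05,0,0.3],
  [-0.105,0.091,0.1,0,0.3],
  [-0.105,0.091,0.15,0,0.3],
  [-0.105,0.091,0.18,0,0.3],
  [-0.105,0.091,0.189,0,0.3],
  [-0.105,0.091,0.189,0,0.3],
  [-0.105,0.091,0.189,0,0.8],
  [-0.105,0.091,0.189,0,0.8],
  [-0.105,0.091,0.189,0,0.8],
])

```text
time_s: 13.3
eef_pos: [0.5525, -0.3578, 0.0635]
tcp_rot: [3.137, -0.001, 0.987]
contact_force: [-0.2, 0.4, -0.1]
grip_width: 0.806
gripper_force: 0.0
```

```bash
python3 - <<'E'
from h import *
st()
rows((.454,.3338,.25,1.879))
E
```

```text
13.3 [ 0.5525 -0.3578  0.0635] [ 3.137e+00 -1.000e-03  9.870e-01] F [-0.2  0.4 -0.1] T [-0.04  0.01  0.02] g 0.806 0.0 q [ 0.02  0.67  0.67  1.72 -0.51  0.92  0.31]
[0.5227, -0.4634, -0.1865, -0.8921]
```

>>> servo_tool([
  [0,0,-0.05,0,0.8],
  [0,0,-0.1,0,0.8],
  [0,0,-0.15,0,0.8],
  [0.035,-0.031,-0.186,-0.06,1],
  [0.07,-0.062,-0.186,-0.12,1],
  [0.105,-0.093,-0.186,-0.18,1],
  [0.14,-0.124,-0.186,-0.24,1],
  [0.175,-0.155,-0.186,-0.3,1],
  [0.21,-0.186,-0.186,-0.36,1],
  [0.245,-0.217,-0.186,-0.42,1],
  [0.28,-0.248,-0.186,-0.5,1],
  [0.28,-0.248,-0.186,-0.5,1],
])

```text
time_s: 14.5
eef_pos: [0.4977, 0.0221, 0.2478]
tcp_rot: [3.141, -0.005, 1.5]
contact_force: [0.3, -0.2, -0.1]
grip_width: 0.999
gripper_force: 0.0
```

```bash
python3 - <<'E'
from h import *
st(); im,P,Z=look(); tray(P); core(P,(.5485,-.3587),.062,.09,'s1',.04); core(P,(.489,.2247),.09,.125,'hub1'); core(P,(.524,.1145),.09,.125,'hub0')
rows((.454,.3338,.25,1.879))
E
```

```text
14.5 [0.4977 0.0221 0.2478] [ 3.141 -0.005  1.5  ] F [ 0.3 -0.2 -0.1] T [-0.02  0.06  0.01] g 0.999 0.0 q [-0.69  0.07  0.6   1.96 -0.05  1.12 -0.14]
tray [ 543. -367.] [231. 142.] 56.9
s1 201 551.7 -356.2 R 23.7 z 0.076
hub1 65 489.2 224.3 R 9.7 z 0.1038
hub0 63 524.1 114.5 R 9.4 z 0.1043
[0.3117, -0.0682, -0.0021, -0.3845]
```

>>> servo_tool([
  [0.045,-0.01,0,-0.06,1],
  [0.09,-0.02,0,-0.12,1],
  [0.135,-0.03,0,-0.18,1],
  [0.18,-0.04,0,-0.24,1],
  [0.225,-0.05,0,-0.3,1],
  [0.27,-0.06,0,-0.36,1],
  [0.312,-0.068,0,-0.384,1],
  [0.312,-0.068,0,-0.384,1],
  [0.312,-0.068,0,-0.384,1],
])

```text
time_s: 15.45
eef_pos: [0.4577, 0.3301, 0.2473]
tcp_rot: [3.14, 0.001, 1.871]
contact_force: [0.2, -1.3, 0.7]
grip_width: 0.994
gripper_force: 0.0
```

```bash
python3 - <<'E'
from h import *
st()
rows((.454,.3335,.096,1.879))
E
```

```text
15.45 [0.4577 0.3301 0.2473] [3.140e+00 1.000e-03 1.871e+00] F [ 0.2 -1.3  0.7] T [-0.04 -0.02  0.03] g 0.994 0.0 q [-0.99  0.21  0.34  1.8  -0.07  1.14 -0.33]
[0.0044, -0.0025, 0.1513, -0.0083]
```

>>> servo_tool([
  [0.0044,-0.0025,0.05,0,1],
  [0.0044,-0.0025,0.1,0,1],
  [0.0044,-0.0025,0.14,0,1],
  [0.0044,-0.0025,0.151,0,1],
  [0.0044,-0.0025,0.151,0,0.9],
  [0.0044,-0.0025,0.151,0,0.3],
  [0.0044,-0.0025,0.151,0,0.3],
  [0.0044,-0.0025,0.151,0,0.3],
  [0.0044,-0.0025,0.151,0,0.3],
  [0.0044,-0.0025,0.151,0,0.3],
])

```text
time_s: 16.45
eef_pos: [0.4556, 0.335, 0.099]
tcp_rot: [3.136, -0.002, 1.871]
contact_force: [-0.0, -0.2, 6.6]
grip_width: 0.522
gripper_force: 40.3
```

```bash
python3 - <<'E'
from h import *
st()
c=np.array([.543,-.367]); l=np.array([.552,.834])
rows((*(c+.08*l),.25,.986),(*(c+.08*l),.065,.986))
E
```

```text
16.45 [0.4556 0.335  0.099 ] [ 3.136e+00 -2.000e-03  1.871e+00] F [-0.  -0.2  6.6] T [-0.23  0.04  0.04] g 0.522 40.3 q [-0.97  0.39  0.31  1.93 -0.15  0.84 -0.28]
[-0.6458, -0.0619, -0.151, 0.8846]
[-0.6458, -0.0619, 0.034, 0.8846]
```

>>> servo_tool([
  [0,0,-0.05,0,0.3],
  [0,0,-0.1,0,0.3],
  [0,0,-0.15,0,0.3],
  [-0.048,-0.005,-0.151,0.07,0.3],
  [-0.096,-0.009,-0.151,0.14,0.3],
  [-0.144,-0.014,-0.151,0.21,0.3],
  [-0.192,-0.018,-0.151,0.28,0.3],
  [-0.24,-0.023,-0.151,0.35,0.3],
  [-0.288,-0.028,-0.151,0.42,0.3],
  [-0.336,-0.032,-0.151,0.49,0.3],
  [-0.384,-0.037,-0.151,0.56,0.3],
  [-0.384,-0.037,-0.151,0.56,0.3],
])

```text
time_s: 17.65
eef_pos: [0.5315, -0.0541, 0.2485]
tcp_rot: [3.137, 0.003, 1.296]
contact_force: [-0.7, -0.9, 0.2]
grip_width: 0.521
gripper_force: 43.1
```

```bash
python3 - <<'E'
from h import *
st(); im,P,Z=look(); tray(P)
for i,c in enumerate(((.524,.1145),(.489,.2245),(.454,.3338))): core(P,c,.09,.125,'hub%d'%i)
c=np.array([.543,-.367]); l=np.array([.552,.834])
rows((*(c+.078*l),.25,.986),(*(c+.078*l),.065,.986))
E
```

```text
17.65 [ 0.5315 -0.0541  0.2485] [3.137e+00 3.000e-03 1.296e+00] F [-0.7 -0.9  0.2] T [-0.02  0.07 -0.08] g 0.521 43.1 q [-0.6   0.16  0.68  1.89 -0.11  1.13 -0.15]
tray [ 543. -367.] [231. 142.] 56.7
hub0 63 524.0 114.2 R 9.7 z 0.1042
hub1 66 489.1 223.6 R 9.4 z 0.1035
hub2 69 454.0 333.0 R 9.4 z 0.1036
[-0.2288, 0.12, -0.002, 0.3154]
[-0.2288, 0.12, 0.183, 0.3154]
```

>>> servo_tool([
  [-0.042,0.022,-0.002,0.06,0.3],
  [-0.084,0.044,-0.002,0.12,0.3],
  [-0.126,0.066,-0.002,0.18,0.3],
  [-0.168,0.088,-0.002,0.24,0.3],
  [-0.21,0.11,-0.002,0.3,0.3],
  [-0.229,0.12,-0.002,0.315,0.3],
  [-0.229,0.12,0.04,0.315,0.3],
  [-0.229,0.12,0.09,0.315,0.3],
  [-0.229,0.12,0.1,0.315,0.3],
  [-0.229,0.12,0.1,0.315,0.3],
])

```text
time_s: 18.7
eef_pos: [0.5874, -0.2932, 0.1445]
tcp_rot: [-3.136, -0.0, 0.998]
contact_force: [-0.4, -0.4, -0.4]
grip_width: 0.522
gripper_force: 43.1
```

```bash
python3 - <<'E'
from h import *
st()
c=np.array([.543,-.367]); l=np.array([.552,.834])
rows((*(c+.078*l),.065,.986))
E
```

```text
18.7 [ 0.5874 -0.2932  0.1445] [-3.136 -0.     0.998] F [-0.4 -0.4 -0.4] T [-0.04 -0.07  0.06] g 0.522 43.1 q [-0.13  0.58  0.73  1.68 -0.43  1.06  0.16]
[-0.0081, 0.0036, 0.0795, 0.0125]
```

>>> servo_tool([
  [-0.008,0.0036,0.04,0.012,0.3],
  [-0.008,0.0036,0.07,0.012,0.3],
  [-0.008,0.0036,0.078,0.012,0.3],
  [-0.008,0.0036,0.078,0.012,0.3],
  [-0.008,0.0036,0.078,0.012,0.8],
  [-0.008,0.0036,0.078,0.012,0.8],
  [-0.008,0.0036,0.078,0.012,0.8],
  [-0.008,0.0036,0.03,0.012,0.8],
  [-0.008,0.0036,-0.02,0.012,0.8],
  [-0.008,0.0036,-0.06,0.012,0.9],
  [-0.008,0.0036,-0.06,0.012,0.9],
])

```text
time_s: 19.8
eef_pos: [0.5911, -0.3086, 0.216]
tcp_rot: [3.126, -0.003, 0.983]
contact_force: [0.6, -0.3, 0.6]
grip_width: 0.904
gripper_force: 0.0
```

```bash
python3 - <<'E'
from h import *
st(); rows((.5868,-.1565,.2,2.05),(.40,0,.25,1.5))
E
```

```text
19.8 [ 0.5911 -0.3086  0.216 ] [ 3.126e+00 -3.000e-03  9.830e-01] F [ 0.6 -0.3  0.6] T [-0.05  0.    0.04] g 0.904 0.0 q [-0.15  0.52  0.78  1.61 -0.39  1.16  0.13]
[0.1242, -0.0879, 0.016, -1.0669]
[0.1509, -0.3302, -0.034, -0.5169]
```

```bash
python3 - <<'E'
from h import *
ims=[]
for i in range(4): im,P,Z=look(); ims.append(im.astype(float))
m=np.mean(ims,0); np.save('avg.npy',m)
a=core(P,(.5868,-.1565),.062,.085,'fA'); b=core(P,(.441,-.1432),.062,.085,'fB')
for c in (a,b):
    if c: print(lug(m,c,.074),lug(m,c,.074,(14,15)),lug(m,c,.074,(16,17)))
core(P,(.586,-.302),.06,.09,'s2',.04); core(P,(.552,-.356),.06,.09,'s1',.03); core(P,(.507,-.417),.06,.09,'s0',.03); tray(P)
x=[m[225-22:225+22,377-22:377+22],m[287-22:287+22,372-22:372+22]]
save('f2',cv2.resize(np.hstack(x).astype(np.uint8),(800,400),interpolation=cv2.INTER_CUBIC))
for c in (a,b):
    if c: print([round(float(v)) for t in range(0,360,30) for v in proj('top',[c[0]+.0155*np.cos(np.radians(t)),c[1]+.0155*np.sin(np.radians(t)),.074])][:2])
E
```

```text
fA 143 586.3 -156.8 R 23.3 z 0.0718
fB 136 441.2 -143.3 R 23.0 z 0.0725
(51.6, 52, 5.8) (50.5, 51, 6.5) (56.0, 54, 4.7)
(78.7, 67, 6.0) (80.1, 67, 6.7) (72.9, 66, 5.2)
s2 95 592.3 -301.3 R 22.8 z 0.0752
s1 none 0
s0 111 506.6 -417.0 R 22.7 z 0.0756
tray [ 543. -367.] [230. 142.] 56.7
[380, 215]
[374, 278]
```

View pics/f2.png

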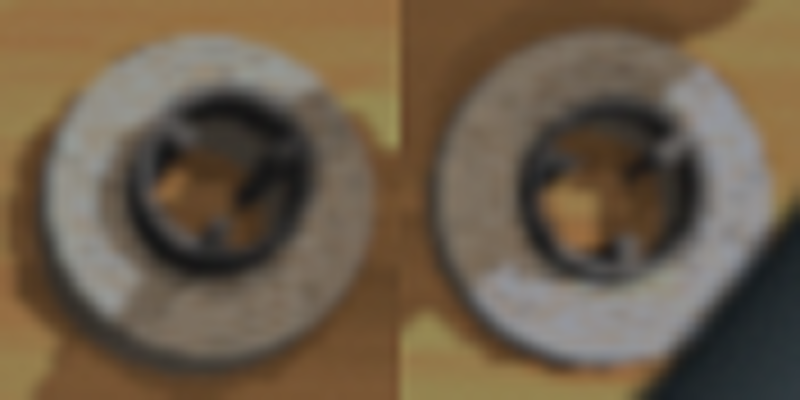

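In the averaged crop, roll A's lugs sit near 51° and roll B's near 66° (mod 120°). The spindles need 38.9° (hub0) and 58.5° (hub1). I pick A first.

>>> servo_tool([
  [0.025,-0.018,0,-0.14,0.9],
  [0.05,-0.036,0,-0.28,0.9],
  [0.075,-0.054,0,-0.42,1],
  [0.1,-0.07,0,-0.56,1],
  [0.124,-0.088,0,-0.7,1],
  [0.124,-0.088,0.016,-0.84,1],
  [0.124,-0.088,0.016,-0.98,1],
  [0.124,-0.088,0.05,-1.106,1],
  [0.124,-0.088,0.07,-1.106,1],
  [0.124,-0.088,0.07,-1.106,1],
  [0.124,-0.088,0.07,-1.106,1],
])

```text
time_s: 21.1
eef_pos: [0.5812, -0.1526, 0.1354]
tcp_rot: [-3.139, -0.002, 2.09]
contact_force: [0.3, 0.3, 0.1]
grip_width: 0.999
gripper_force: 0.0
```

```bash
python3 - <<'E'
from h import *
st(); rows((.5863,-.1567,.052,2.089))
E
```

```text
21.1 [ 0.5812 -0.1526  0.1354] [-3.139e+00 -2.000e-03  2.090e+00] F [0.3 0.3 0.1] T [0.01 0.06 0.08] g 0.999 0.0 q [-0.23  0.43  0.52  1.82 -0.25  0.96  0.91]
[-0.0061, 0.0024, 0.0834, 0.0006]
```

>>> servo_tool([
  [-0.006,0.0024,0.04,0,1],
  [-0.006,0.0024,0.07,0,1],
  [-0.006,0.0024,0.083,0,1],
  [-0.006,0.0024,0.083,0,1],
  [-0.006,0.0024,0.083,0,0.3],
  [-0.006,0.0024,0.083,0,0.3],
  [-0.006,0.0024,0.083,0,0.3],
  [-0.006,0.0024,0.083,0,0.3],
  [-0.006,0.0024,0.083,0,0.3],
  [-0.006,0.0024,0.083,0,0.3],
], squeeze=60)

```text
time_s: 22.1
eef_pos: [0.5897, -0.1572, 0.0561]
tcp_rot: [3.138, 0.003, 2.09]
contact_force: [0.2, 0.1, 6.4]
grip_width: 0.51
gripper_force: 62.9
```

```bash
python3 - <<'E'
from h import *
st(); rows((.5863,-.1567,.21,2.089),(.524,.1143,.21,1.879))
E
```

```text
22.1 [ 0.5897 -0.1572  0.0561] [3.138e+00 3.000e-03 2.090e+00] F [0.2 0.1 6.4] T [ 0.01  0.17 -0.06] g 0.51 62.9 q [-0.18  0.55  0.47  1.84 -0.33  0.82  0.97]
[0.0022, -0.0027, -0.1539, 0.001]
[0.2684, 0.0777, -0.1539, 0.211]
```

>>> servo_tool([
  [0,0,-0.05,0,0.3],
  [0,0,-0.1,0,0.3],
  [0,0,-0.15,0,0.3],
  [0.04,0.012,-0.18,0.03,0.3],
  [0.08,0.024,-0.18,0.06,0.3],
  [0.12,0.036,-0.18,0.09,0.3],
  [0.16,0.048,-0.18,0.12,0.3],
  [0.2,0.06,-0.18,0.15,0.3],
  [0.24,0.07,-0.18,0.18,0.3],
  [0.268,0.078,-0.17,0.21,0.3],
  [0.268,0.078,-0.15,0.21,0.3],
  [0.268,0.078,-0.15,0.21,0.3],
])

```text
time_s: 23.3
eef_pos: [0.5183, 0.1151, 0.2004]
tcp_rot: [-3.133, 0.0, 1.883]
contact_force: [-0.9, -1.3, -3.2]
grip_width: 0.508
gripper_force: 62.9
```

```bash
python3 - <<'E'
from h import *
st(); rows((.524,.1143,.18,1.879))
im,d=robot.grab_frame('scene'); P=pts('scene',d)
save('sc2',cv2.resize(im[150:330,270:510],(800,600)))
m=(abs(P[...,0]-.524)<.07)&(abs(P[...,1]-.1143)<.07)&(P[...,2]>.13)&(P[...,2]<.17)&(im.min(-1)>110)
q=P[m]; print(len(q),q[:,2].min(),q[:,2].max())
# fit circle r=42 to paper side
s=q[(q[:,2]<.163)]; A=np.c_[2*s[:,:2],np.ones(len(s))]; x=np.linalg.lstsq(A,(s[:,:2]**2).sum(1),rcond=None)[0]; print(x[:2],np.sqrt(x[2]+x[0]**2+x[1]**2))
E
```

```text
23.3 [0.5183 0.1151 0.2004] [-3.133  0.     1.883] F [-0.9 -1.3 -3.2] T [-0.11  0.02  0.  ] g 0.508 62.9 q [-0.69  0.2   0.44  1.93 -0.1   1.04  0.11]
[-0.0025, 0.0052, 0.0204, 0.0042]
140 0.14441104172265296 0.16998148195599716
[0.52072368 0.11657427] 0.038588333907809705
```

View pics/sc2.png

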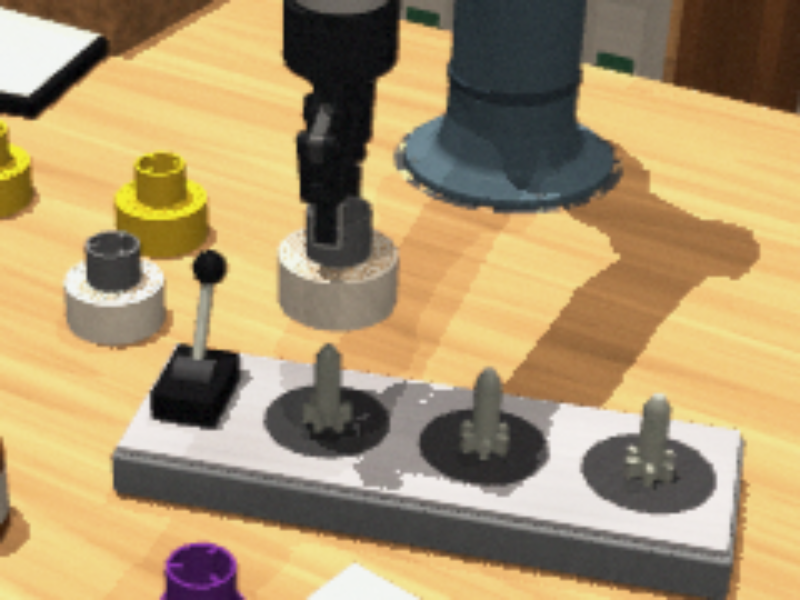

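The crop shows roll A held upright above hub0, with the lever clearly leaning to the off side and all three spindles empty.

>>> servo_tool([
  [-0.0035,0.005,0,0.004,0.3],
  [-0.0035,0.005,0,0.004,0.3],
  [-0.0035,0.005,0.01,0.004,0.3],
  [-0.0035,0.005,0.01,0.004,0.3],
])

```text
time_s: 23.75
eef_pos: [0.5273, 0.1118, 0.1927]
tcp_rot: [-3.139, 0.0, 1.875]
contact_force: [0.1, 0.2, -2.2]
grip_width: 0.504
gripper_force: 62.9
```

```bash
cat >> h.py <<'E'
from scipy.optimize import least_squares
def held(c,zb):
    im,d=robot.grab_frame('scene'); P=pts('scene',d)
    m=(np.hypot(P[...,0]-c[0],P[...,1]-c[1])<.05)&(P[...,2]>zb+.005)&(P[...,2]<zb+.034)&(im.min(-1)>90); q=P[m]
    r=least_squares(lambda x:np.hypot(q[:,0]-x[0],q[:,1]-x[1])-.042,c,loss='soft_l1',f_scale=.002); print('held',len(q),r.x.round(4),'rms',np.sqrt((r.fun**2).mean()).round(4))
def heldsp(c):
    im,d=robot.grab_frame('scene'); P=pts('scene',d)
    m=(np.hypot(P[...,0]-c[0],P[...,1]-c[1])<.02)&(P[...,2]>.062)&(P[...,2]<.098); q=P[m]
    r=least_squares(lambda x:np.hypot(q[:,0]-x[0],q[:,1]-x[1])-.0095,c,loss='soft_l1',f_scale=.002); print('post',len(q),r.x.round(4),'rms',np.sqrt((r.fun**2).mean()).round(4))
E
python3 - <<'E'
from h import *
st(); p=robot.observe()['eef_pos']; held(p[:2],p[2]-.054); heldsp((.524,.1143)); heldsp((.489,.224)); heldsp((.454,.333))
E
```

```text
23.75 [0.5273 0.1118 0.1927] [-3.139  0.     1.875] F [ 0.1  0.2 -2.2] T [-0.01  0.04 -0.03] g 0.504 62.9 q [-0.68  0.23  0.44  1.92 -0.11  1.02  0.12]
held 376 [0.5261 0.1129] rms 0.0017
post 98 [0.525  0.1155] rms 0.0017
post 110 [0.4902 0.2248] rms 0.0018
post 115 [0.4551 0.3346] rms 0.0016
```

>>> servo_tool([
  [0.0028,0,0,0,0.3],
  [0.0028,0,0.02,0,0.3],
  [0.0028,0,0.035,0,0.3],
  [0.0028,0,0.05,0,0.3],
  [0.0028,0,0.065,0,0.3],
  [0.0028,0,0.065,0,0.3],
  [0.0028,0,0.065,0,0.3],
])

```text
time_s: 24.65
eef_pos: [0.5272, 0.1154, 0.1287]
tcp_rot: [-3.141, 0.0, 1.876]
contact_force: [0.9, 0.3, -2.3]
grip_width: 0.507
gripper_force: 62.9
```

>>> servo_tool([
  [0,0,0.008,0,0.3],
  [0,0,0.014,0,0.3],
  [0,0,0.018,0,0.3],
  [0,0,0.021,0,0.3],
  [0,0,0.021,0,0.3],
])

```text
time_s: 25.15
eef_pos: [0.5266, 0.1151, 0.107]
tcp_rot: [-3.14, 0.0, 1.876]
contact_force: [0.5, -0.1, -2.7]
grip_width: 0.504
gripper_force: 63.0
```

>>> servo_tool([
  [0,0,0.003,0,0.3],
  [0,0,0.006,0,0.3],
  [0,0,0.009,0,0.3],
  [0,0,0.011,0,0.3],
  [0,0,0.011,0,0.3],
])

```text
time_s: 25.65
eef_pos: [0.5269, 0.1151, 0.101]
tcp_rot: [-3.139, -0.003, 1.875]
contact_force: [-12.3, -3.0, 26.3]
grip_width: 0.504
gripper_force: 66.2
```

```bash
python3 - <<'E'
from h import *
st(); p=robot.observe()['eef_pos']; held(p[:2],.045)
im,d=robot.grab_frame('scene'); P=pts('scene',d)
m=(np.hypot(P[...,0]-.525,P[...,1]-.1155)<.05)&(im.min(-1)>90); z=P[m][:,2]; print('paper top z',np.percentile(z,[50,90,97,99.5]))
E
```

```text
25.65 [0.5269 0.1151 0.101 ] [-3.139e+00 -3.000e-03  1.875e+00] F [-12.3  -3.   26.3] T [-0.66  2.57  0.06] g 0.504 66.2 q [-0.64  0.36  0.41  1.98 -0.19  0.84  0.18]
held 334 [0.5256 0.1161] rms 0.0018
paper top z [0.45662523 0.50333004 0.51595994 0.52310069]
```

>>> servo_tool([
  [0,0,-0.003,0,0.3],
  [0,0,-0.003,0,0.9],
  [0,0,-0.003,0,0.9],
  [0,0,-0.003,0,1],
  [0,0,-0.05,0,1],
  [0,0,-0.1,0,1],
  [0,0,-0.13,0,1],
  [-0.045,0.0,-0.13,0,1],
  [-0.09,0.0,-0.13,0,1],
  [-0.13,0.0,-0.13,0,1],
  [-0.13,0.0,-0.13,0,1],
])

```text
time_s: 26.85
eef_pos: [0.5676, -0.0174, 0.2275]
tcp_rot: [3.14, 0.005, 1.864]
contact_force: [-1.2, -0.3, 0.5]
grip_width: 0.999
gripper_force: 0.0
```

```bash
python3 - <<'E'
from h import *
st(); im,P,Z=look(); core(P,(.524,.1143),.1,.135,'A'); core(P,(.441,-.1433),.062,.085,'fB'); tray(P)
q=P[(np.hypot(P[...,0]-.524,P[...,1]-.1143)<.04)&(np.hypot(P[...,0]-.524,P[...,1]-.1143)>.027)]; print(np.median(q[:,2]),'paper z exp .085')
rows((.4412,-.1433,.2,1.879+.13),(.4412,-.1433,.056,1.879+.13))
E
```

```text
26.85 [ 0.5676 -0.0174  0.2275] [3.14  0.005 1.864] F [-1.2 -0.3  0.5] T [ 0.04 -0.02  0.  ] g 0.999 0.0 q [-0.51  0.25  0.54  1.83 -0.14  1.1   0.37]
A 219 524.3 115.6 R 23.0 z 0.1152
fB 136 441.4 -143.0 R 23.0 z 0.0722
tray [ 544. -367.] [231. 144.] 56.8
0.08436153903293198 paper z exp .085
[-0.0874, -0.1584, 0.027, -0.141]
[-0.0874, -0.1584, 0.171, -0.141]
```

Roll A is home: its paper top is at 84.4 mm (85 expected), 1.3 mm off the axis. Roll B is next.

>>> servo_tool([
  [-0.02,-0.036,0,-0.03,1],
  [-0.04,-0.072,0,-0.06,1],
  [-0.06,-0.108,0.02,-0.1,1],
  [-0.08,-0.144,0.027,-0.141,1],
  [-0.087,-0.158,0.05,-0.141,1],
  [-0.087,-0.158,0.09,-0.141,1],
  [-0.087,-0.158,0.1,-0.141,1],
  [-0.087,-0.158,0.1,-0.141,1],
  [-0.087,-0.158,0.1,-0.141,1],
])

```text
time_s: 27.8
eef_pos: [0.4431, -0.1384, 0.1276]
tcp_rot: [3.141, 0.001, 2.019]
contact_force: [0.6, 0.6, 0.6]
grip_width: 0.999
gripper_force: 0.0
```

```bash
python3 - <<'E'
from h import *
st(); rows((.4412,-.1433,.056,1.879+.13))
E
```

```text
27.8 [ 0.4431 -0.1384  0.1276] [3.141e+00 1.000e-03 2.019e+00] F [0.6 0.6 0.6] T [-0.    0.04  0.01] g 0.999 0.0 q [-0.35  0.18  0.62  2.15 -0.14  0.85  0.8 ]
[-0.0036, -0.0038, 0.0716, 0.0099]
```

>>> servo_tool([
  [-0.0036,-0.0038,0.03,0.01,1],
  [-0.0036,-0.0038,0.06,0.01,1],
  [-0.0036,-0.0038,0.0715,0.01,1],
  [-0.0036,-0.0038,0.0715,0.01,1],
  [-0.0036,-0.0038,0.0715,0.01,0.3],
  [-0.0036,-0.0038,0.0715,0.01,0.3],
  [-0.0036,-0.0038,0.0715,0.01,0.3],
  [-0.0036,-0.0038,0.0715,0.01,0.3],
  [-0.0036,-0.0038,0.0715,0.01,0.3],
  [-0.0036,-0.0038,0.0715,0.01,0.3],
])

```text
time_s: 28.8
eef_pos: [0.4423, -0.1441, 0.0574]
tcp_rot: [3.137, 0.002, 2.007]
contact_force: [-0.2, 0.3, 6.1]
grip_width: 0.506
gripper_force: 60.3
```

```bash
python3 - <<'E'
from h import *
st(); y=robot.observe()['tcp_rot'][2]; rows((.489,.224,.24,y-.13))
E
```

```text
28.8 [ 0.4423 -0.1441  0.0574] [3.137e+00 2.000e-03 2.007e+00] F [-0.2  0.3  6.1] T [0.14 0.13 0.01] g 0.506 60.3 q [-0.28  0.33  0.57  2.19 -0.28  0.69  0.91]
[0.3138, 0.198, -0.1826, 0.13]
```

>>> servo_tool([
  [0,0,-0.05,0,0.3],
  [0,0,-0.1,0,0.3],
  [0,0,-0.15,0,0.3],
  [0.04,0.025,-0.182,0.02,0.3],
  [0.08,0.05,-0.182,0.04,0.3],
  [0.12,0.075,-0.182,0.06,0.3],
  [0.16,0.1,-0.182,0.08,0.3],
  [0.2,0.125,-0.182,0.1,0.3],
  [0.24,0.15,-0.182,0.12,0.3],
  [0.28,0.176,-0.182,0.13,0.3],
  [0.314,0.198,-0.182,0.13,0.3],
  [0.314,0.198,-0.16,0.13,0.3],
])

```text
time_s: 30.0
eef_pos: [0.4878, 0.2348, 0.2182]
tcp_rot: [3.132, -0.006, 1.888]
contact_force: [-0.4, 0.3, -3.3]
grip_width: 0.507
gripper_force: 63.9
```

>>> servo_tool([
  [0,0,0.015,0,0.3],
  [0,0,0.02,0,0.3],
  [0,0,0.02,0,0.3],
])

```text
time_s: 30.3
eef_pos: [0.4855, 0.2232, 0.1942]
tcp_rot: [-3.139, 0.001, 1.876]
contact_force: [-0.3, 0.3, -2.7]
grip_width: 0.507
gripper_force: 63.8
```

```bash
python3 - <<'E'
from h import *
st(); p=robot.observe()['eef_pos']; held(p[:2],p[2]-.056); heldsp((.489,.224)); rows((p[0],p[1],.19,1.877))
E
```

```text
30.3 [0.4855 0.2232 0.1942] [-3.139e+00  1.000e-03  1.876e+00] F [-0.3  0.3 -2.7] T [-0.01  0.03  0.  ] g 0.507 63.8 q [-0.79  0.21  0.32  1.92 -0.08  1.02 -0.14]
held 402 [0.4844 0.2231] rms 0.0016
post 102 [0.4901 0.2245] rms 0.0017
[-0.0001, -0.0017, 0.006, -0.0012]
```

>>> servo_tool([
  [0,0.0058,0,0,0.3],
  [0,0.0058,0.01,0,0.3],
  [0,0.0058,0.025,0,0.3],
  [0,0.0058,0.04,0,0.3],
  [0,0.0058,0.055,0,0.3],
  [0,0.0058,0.067,0,0.3],
  [0,0.0058,0.075,0,0.3],
  [0,0.0058,0.08,0,0.3],
  [0,0.0058,0.083,0,0.3],
  [0,0.0058,0.083,0,0.3],
])

```text
time_s: 31.4
eef_pos: [0.4921, 0.2259, 0.1122]
tcp_rot: [-3.141, 0.0, 1.877]
contact_force: [-0.8, -0.4, -4.2]
grip_width: 0.505
gripper_force: 63.9
```

>>> servo_tool([
  [0,0,0.003,0,0.3],
  [0,0,0.006,0,0.3],
  [0,0,0.009,0,0.3],
  [0,0,0.012,0,0.3],
  [0,0,0.014,0,0.3],
  [0,0,0.014,0,0.3],
])

```text
time_s: 32.0
eef_pos: [0.4925, 0.2256, 0.1024]
tcp_rot: [-3.14, -0.001, 1.876]
contact_force: [-10.5, -5.4, 22.2]
grip_width: 0.504
gripper_force: 66.4
```

>>> servo_tool([
  [0,0,-0.003,0,0.3],
  [0,0,-0.003,0,0.9],
  [0,0,-0.003,0,0.9],
  [0,0,-0.003,0,1],
  [0,0,-0.05,0,1],
  [0,0,-0.1,0,1],
  [0,0,-0.12,0,1],
  [-0.035,-0.025,-0.12,0,0],
  [-0.07,-0.05,-0.12,0,0],
  [-0.105,-0.075,-0.12,0,0],
  [-0.105,-0.075,-0.12,0,0],
])

```text
time_s: 33.1
eef_pos: [0.4508, 0.0967, 0.2178]
tcp_rot: [-3.139, 0.001, 1.868]
contact_force: [0.2, 0.3, -0.4]
grip_width: 0.333
gripper_force: 0.0
```

```bash
python3 - <<'E'
from h import *
st(); im,P,Z=look(); save('t2',im); tray(P)
for n,c,z0,z1 in(('A',(.524,.1143),.1,.135),('B',(.489,.224),.1,.135),('s0',(.507,-.417),.06,.09),('s1',(.552,-.356),.06,.09),('s2',(.592,-.301),.06,.09)): core(P,c,z0,z1,n,.03)
for c in((.524,.1143),(.489,.224)):
    r=np.hypot(P[...,0]-c[0],P[...,1]-c[1]); q=P[(r<.04)&(r>.028)]; print('paper z',np.median(q[:,2]))
ex=np.array([.953,.303]); pv=np.array([.554,.0196])
w=lambda d,z,y=1.879:(*(pv+d*ex),z,y)
rows(w(-.09,.22),w(-.09,.12),w(.012,.12))
E
```

```text
33.1 [0.4508 0.0967 0.2178] [-3.139e+00  1.000e-03  1.868e+00] F [ 0.2  0.3 -0.4] T [ 0.04  0.02 -0.01] g 0.333 0.0 q [-0.7   0.03  0.4   2.06 -0.01  1.06  0.01]
tray [ 543. -367.] [231. 143.] 56.9
A none 0
B 137 489.9 225.5 R 22.8 z 0.1159
s0 223 507.1 -416.3 R 24.2 z 0.0747
s1 213 552.5 -355.9 R 24.0 z 0.0752
s2 197 588.7 -306.1 R 23.6 z 0.0758
paper z 0.5500398380978484
paper z 0.08429865202389553
[-0.108, -0.0163, -0.0018, -0.0082]
[-0.108, -0.0163, 0.0982, -0.0082]
[-0.1072, 0.0857, 0.0982, -0.0082]
```

View pics/t2.png

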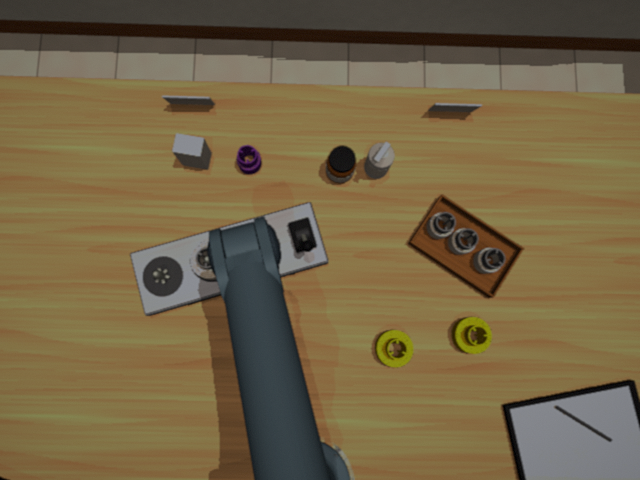

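Three spent rolls stand in the tray at (443,224), (463,241) and (490,261). B is home on hub1, A was verified earlier, and hub2 is empty as expected. Now I throw the lever back on.

>>> servo_tool([
  [-0.045,-0.008,0,0,0],
  [-0.09,-0.014,0,0,0],
  [-0.108,-0.016,0,0,0],
  [-0.108,-0.016,0.05,0,0],
  [-0.108,-0.016,0.098,0,0],
  [-0.108,-0.016,0.098,0,0],
  [-0.108,0.01,0.098,0,0],
  [-0.108,0.03,0.098,0,0],
  [-0.108,0.05,0.098,0,0],
  [-0.108,0.07,0.098,0,0],
  [-0.108,0.08,0.098,0,0],
  [-0.108,0.082,0.098,0,0],
])

```text
time_s: 34.35
eef_pos: [0.5652, 0.0267, 0.1218]
tcp_rot: [3.139, 0.0, 1.879]
contact_force: [-0.2, -0.6, -0.3]
grip_width: -0.003
gripper_force: 0.0
```

>>> servo_tool([
  [0,0.003,0,0,0],
  [0,0.005,0,0,0],
  [0,0.005,0,0,0],
])

```text
time_s: 34.65
eef_pos: [0.5666, 0.0263, 0.1204]
tcp_rot: [-3.14, -0.001, 1.876]
contact_force: [-3.0, -1.4, 2.7]
grip_width: -0.003
gripper_force: 1.3
```

>>> servo_tool([
  [0,0.003,0,0,0],
  [0,0.006,0,0,0],
  [0,0.008,0,0,0],
  [0,0.008,0,0,0],
])

```text
time_s: 35.05
eef_pos: [0.5671, 0.0262, 0.1195]
tcp_rot: [-3.123, -0.004, 1.875]
contact_force: [-17.5, -2.1, 14.5]
grip_width: -0.003
gripper_force: 8.9
```

At the stop. I back off, rise and check.

>>> servo_tool([
  [0,-0.03,0,0,0],
  [0,-0.06,0,0,0],
  [0,-0.06,-0.05,0,0],
  [0,-0.06,-0.1,0,0],
  [-0.045,-0.08,-0.13,0,0],
  [-0.09,-0.1,-0.15,0,0],
  [-0.09,-0.1,-0.15,0,0],
  [-0.09,-0.1,-0.15,0,0],
])

```text
time_s: 35.85
eef_pos: [0.5077, -0.0902, 0.2718]
tcp_rot: [3.137, 0.001, 1.87]
contact_force: [-0.8, 0.7, -0.2]
grip_width: -0.001
gripper_force: 0.0
```

```bash
python3 - <<'E'
from h import *
st(); im,P,Z=look(); tray(P)
for n,c,z0,z1 in(('A',(.524,.1143),.1,.135),('B',(.489,.224),.1,.135),('ball',(.59,.031),.125,.165),('s0',(.507,-.417),.06,.09),('s1',(.552,-.356),.06,.09),('s2',(.59,-.305),.06,.09)): core(P,c,z0,z1,n,.03)
for c in((.524,.1143),(.489,.224)):
    r=np.hypot(P[...,0]-c[0],P[...,1]-c[1]); q=P[(r<.04)&(r>.028)]; print('paper z',np.percentile(q[:,2],[5,50,95]).round(4))
print('first view ball was 586 30 -> drive .88-1')
E
```

```text
35.85 [ 0.5077 -0.0902  0.2718] [3.137e+00 1.000e-03 1.870e+00] F [-0.8  0.7 -0.2] T [0.02 0.01 0.  ] g -0.001 0.0 q [-0.48  0.09  0.61  1.9  -0.05  1.17  0.45]
tray [ 543. -367.] [231. 143.] 56.8
A 221 524.5 115.6 R 23.0 z 0.1149
B 243 490.7 224.6 R 23.1 z 0.1146
ball 117 591.0 31.3 R 13.0 z 0.1458
s0 221 507.8 -416.3 R 24.0 z 0.075
s1 206 551.6 -356.4 R 23.5 z 0.0757
s2 203 588.6 -304.9 R 23.2 z 0.0754
paper z [0.0803 0.0843 0.0886]
paper z [0.0717 0.084  0.0883]
first view ball was 586 30 -> drive .88-1
```

```bash
python3 -c "
from rig import robot
print(robot.sign_off())"
```

```text
the job is handed in; nothing more can be done
None
```

I handed the job in at about 36 s: the lever went off and then back on, all three used-up rolls are in the tray, and both full rolls are home on hub0 and hub1 (only two were present). The last look before hand-in agreed, but sign-off returned no verdict.

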